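Switch on the spectral lamp at its guarded switch

TASK

Switch on the lamp: on the supply box that carries the round black lamp housing, lift the black sprung guard right up so that it stays open, push the steel toggle beneath it fully over towards the guard's hinge, then push the guard forward from behind so that it drops shut over the toggle. Leave the guard on the other supply box shut.

Things in the scene. Friction and masses are not known exactly. Their poses are not given: they have to be found in the camera images.
- lamp_supply: Fixed grey box, 130 (x) x 200 (y) x 55 high, carrying a round black lamp housing 52 across at (20, 55), top z = 107. Origin: centre of underside; x runs from its front (robot side) to its back. All places are (x, y, z) mm in this frame. Its guarded switch is at y = -50. The other box, same size and switch, has a flat meter and two posts, no lamp; the boxes may change places.
- guard_grip (a point): Best pinch point of the lamp supply's black guard, midway between its sides: (-36, -50, 85) when shut; moves with the guard. The guard is 30 wide (y -65 to -35), with side cheeks 12 deep. Hinge line: along y at x = 10, z = 79, between steel ears. Shut, it runs from there forward to its front edge at x = -46, z = 94, with a lip 18 deep below the edge.
- guard (a joint): That guard, rad: 0 shut, 1.9 fully open, tipped back past upright; the front edge swings up and back. A light spring and its weight (80 g) shut it from anywhere below about 1.5; tipped beyond about 1.7 it stays open. Under 1 N at the edge moves it. Open, its edge is at x = 41, z = 127 and its lip's end at x = 24, z = 133. Pushed forward from behind to below 1.4 it drops shut by itself.
- toggle (a joint): Steel toggle under that guard, rad: 0 off, leaning to the front (-x); 1.0 on, leaning to the back, towards the guard's hinge. Stiff: it stays where it is left, so push it fully over. Pivot at (-23, -50, 59); bat 8 thick, tip 25 from the pivot: at x = -35, z = 81 when off, x = -11 when on. About 2 N at the tip moves it.
- spare_guard (a joint): The same kind of guard on the other supply box, rad: 0 = shut. It must stay shut.

How it is judged:
By the outcome, as a careful person would: the job done as asked, in the order asked, and still so for the second after the job is handed in, with the robot touching nothing.
It also fails if it takes over 54 s, if anything falls off the work surface, if the arm or the gripper's body presses on something with over 40 N, if the wrist force passes 120 N, or if a joint passes its speed limit or range.

ROBOT

A 6-joint arm with a two-finger parallel gripper is mounted at the origin on the work surface. World frame = base frame: x ahead of the robot, y to its left, z up, the work surface at z = 0. Lengths are in m, angles in rad, forces in N, time in s.
With the tool pointing down it reaches from about 0.3 to 0.875 m from the base axis. Payload 6.4 kg.
Tool frame: the origin (TCP) lies midway between the tips of the shut fingers; the grasp point (between the pads) lies 19 mm behind it (arm.grasp_offset is the distance from the TCP to the grasp point, in m); z points along the fingers, x is the direction in which the jaws open and shut, and the axes are right-handed (so a half turn about z gives the same grasp; the last joint's range is limited). The gripper opens to 85 mm and grips with 20 to 120 N. Pads are 22 mm wide; open, the fingers measure 114 mm over their backs; the gripper's body (76 mm by 85 mm) begins 54 mm behind the grasp point. The pads swing forward as they close: fully open they stand 13 mm farther back than shut.
Start: joints at [1.117, 0.181, 1.607, -0, 1.354, -0.206], TCP at [0.141, 0.557, 0.231] pointing down, gripper open.
Joint ranges: [-2.99, 2.99], [-0.89, 2.07], [0.3, 2.58], [-1.14, 4.28], [0, 2.63], [-3.12, 3.12]. Speed limits (rad/s): [2.57, 2.57, 3.01, 3.14, 3.14, 3.14].

INTERFACE

Orientations are given as a unit quaternion [x, y, z, w].
In Python, from workcell import arm gives the robot as it stands.
- The arm moves only by the tool move_arm, never from a script. Its argument "steps" is a list that holds one entry, the list of rows, each a list of 7 numbers: the opening, from -1 (shut) to 1 (fully open), then the shift along the tool's x, y, z in mm, then the turn, a rotation vector about the tool's x, y, z in rad. A call has 1 to 12 rows; each row is the pose to reach, as a shift and turn from the pose measured when the call began, along the tool's axes at that moment; what a row does not reach only later rows make up. A row lasts 1/12 s, in which the tool goes at most 41.7 mm and 7.16 degrees, less where a joint would pass 70% of its speed; a pose out of reach is approached as far as the arm can. A call with a gripper value outside its range is refused whole. The fingers move at their own pace and stop on an object; "newtons" is the grip in N (left out, the last holds). Time passes only in rows, so rows that repeat a pose let the fingers close. It gives the time, the measured TCP pose, the force and the opening at its end, in the units of the state.
- arm.read_state(): the state, without advancing time (a new reading comes with each control period).
- arm.camera(name): name is "side" or "top" or "wrist"; returns a dict with "color" (384x512x3 uint8, red, green, blue), "fx", "fy", "cx", "cy" (pixels), "D" ([k1, k2, p1, p2, k3] as OpenCV has them; the pictures are not rectified), "extrinsics" (4x4, takes a point from world to camera coordinates). Camera axes: x right, y down, z forward; pixel columns grow to the right and rows downward; lengths in m; the calibration is good to about 2 mm. A picture is of the moment at which its call begins. There is no depth.
- arm.finish_job(): hands the job in, once; it reports no verdict.
The state is a dict: "clock": time; "joints": joint angles; "joint_velocities": joint speeds; "joint_efforts": joint torques, N m; "tool_pos": TCP position; "orientation": TCP orientation; "wrist_force": force on the tool from outside, world axes, zero at the start; "ft_torque": the same for the moment, N m; "grip_width": finger opening in m.
Only numpy, scipy, OpenCV 4.12 (cv2) and the standard library are available. Lean on these libraries where they do the work, as an engineer would, in place of code of your own. Each camera call takes 0.05 s, during which the arm holds its last target. There are 200 camera calls.

## Working session

There is one attempt and no reset: what is moved stays moved. The work goes in short steps, Python scripts to look and compute and a tool call to move; the robot and the scene stay as the last step left them, time stands still between calls to the robot, and variables do not carry over. Pictures are saved under pics/ and viewed, about 8 in all and at most 12, crops included, and the job is handed in when it is done.

Besides the shell and the picture viewer there is one more tool, called by a JSON object that holds its "method" and its "body". move_arm: Moves the arm, as the interface text tells. Its arguments: {"type":"object","properties":{"steps":{"type":"array"},"newtons":{"type":"number"}},"required":["steps"]}

```bash
mkdir -p pics; cat > h.py <<'E'
import numpy as np, cv2
from scipy.spatial.transform import Rotation as R
from workcell import arm
def shot(name,fn=None):
    c=arm.camera(name)
    if fn: cv2.imwrite('pics/'+fn,c["color"][:,:,::-1])
    return c
def K(c): return np.array([[c["fx"],0,c["cx"]],[0,c["fy"],c["cy"]],[0,0,1.]])
def ray(c,uv):
    p=cv2.undistortPoints(np.array([[uv]],float),K(c),np.array(c["D"],float))[0,0]
    E=np.array(c["extrinsics"]); return -E[:3,:3].T@E[:3,3], E[:3,:3].T@np.array([p[0],p[1],1])
def onz(c,uv,z):
    o,d=ray(c,uv); return o+d*(z-o[2])/d[2]
def proj(c,P):
    E=np.array(c["extrinsics"]); rv=cv2.Rodrigues(E[:3,:3])[0]
    return cv2.projectPoints(np.array(P,float).reshape(-1,3),rv,E[:3,3],K(c),np.array(c["D"],float))[0][:,0]
E
python3 - <<'E'
from h import *
ims=[]
for n in ("top","side"):
    c=shot(n); E=np.array(c["extrinsics"]); print(n,(-E[:3,:3].T@E[:3,3]).round(3),E[2,:3].round(2),c["fx"])
    cv2.imwrite(f'pics/{n}0.png',c["color"][:,:,::-1])
print(arm.read_state())
E
```

```text
top [ 0.379 -0.029  0.937] [ 0.12 -0.01 -0.99] 477.41109002189035
side [0.435 0.489 0.551] [ 0.09 -0.76 -0.64] 371.0368253129774
{'clock': 0.1, 'joints': array([ 1.11671155e+00,  1.81443404e-01,  1.60787294e+00,  2.10709549e-05,
        1.35381378e+00, -2.06288746e-01]), 'joint_velocities': array([ 1.36158341e-04, -1.84789980e-03, -2.47258996e-03,  4.72423725e-04,
        7.75423874e-05,  1.27509454e-04]), 'joint_efforts': array([ 6.03352910e-04, -4.45870042e+01, -3.52238202e+01, -2.16188846e-04,
        4.08568099e-03,  7.28906275e-05]), 'tool_pos': array([0.14078434, 0.55700394, 0.23050432]), 'orientation': array([ 7.89072742e-01,  6.14299289e-01, -6.94976663e-04,  3.28737266e-04]), 'wrist_force': array([0.15104978, 0.17614207, 0.21467959]), 'ft_torque': array([-0.00202144,  0.02821877, -0.00143975]), 'grip_width': 0.08515133898869932}
```

View pics/top0.png

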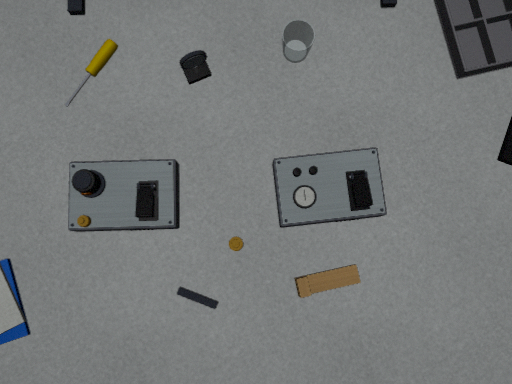

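View pics/side0.png

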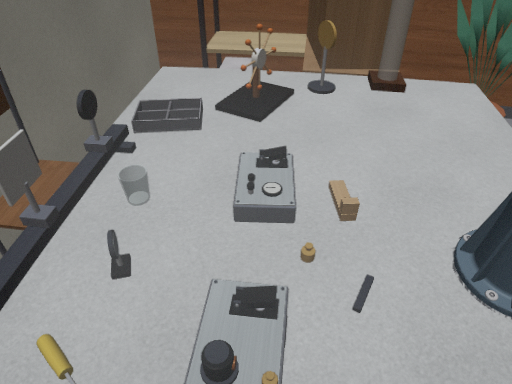

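Top view: the lamp box is at left (lamp at 88,182; guard at 147,200), and the meter box is at right (guard at 360,190). In the side view, the lamp box is the nearer one. Next I'll measure the lamp box.

```bash
cat > m.py <<'E'
from h import *
c=shot("top"); im=c["color"].astype(int)
x0,y0,x1,y1=55,140,195,245
sub=im[y0:y1,x0:x1]
m=((sub[:,:,2]-sub[:,:,0])>8)&(sub.sum(2)>200)
m=cv2.morphologyEx(m.astype(np.uint8),cv2.MORPH_OPEN,np.ones((3,3)))
cs=max(cv2.findContours(m,0,1)[0],key=cv2.contourArea).reshape(-1,2)+[x0,y0]
h=cv2.convexHull(cs).reshape(-1,2)
W=np.array([onz(c,p,.055)[:2] for p in h])
r=cv2.minAreaRect((W*1000).astype(np.float32)); print(r, cv2.contourArea(cs))
cen=np.array(r[0])
# y axis of box from guard to lamp (long side)
b=cv2.boxPoints(r); e=[b[1]-b[0],b[2]-b[1]]; L=max(e,key=np.linalg.norm); L/=np.linalg.norm(L)
if L[1]<0:L=-L
ax=np.array([L[1],-L[0]]); print("yaw deg",np.degrees(np.arctan2(ax[1],ax[0])),cen)
np.save('box.npy',np.array([cen[0]/1000,cen[1]/1000,np.arctan2(ax[1],ax[0])]))
def w(P):
    P=np.array(P,float)/1000; return np.c_[cen[0]/1000+P[:,0]*ax[0]+P[:,1]*L[0],cen[1]/1000+P[:,0]*ax[1]+P[:,1]*L[1],P[:,2]]
s=shot("side")
pts=[[-65,-100,55],[-65,100,55],[65,100,55],[65,-100,55],[-46,-65,94],[-46,-35,94],[10,-65,79],[10,-35,79],[20,55,107]]
print(w([[0,-50,0],[20,55,107],[-36,-50,85]]))
out=[]
for n,cc,(a,bb,A,B) in (("t",c,(55,140,195,245)),("s",s,(180,260,300,384))):
    k=4; g=cv2.resize(np.clip(cc["color"][bb:B,a:A,::-1].astype(float)*1.8,0,255).astype(np.uint8),None,fx=k,fy=k,interpolation=cv2.INTER_CUBIC)[:420]
    for q in proj(cc,w(pts)): cv2.circle(g,tuple(int(v) for v in (q-[a,bb]+.5)*k),3,(0,0,255),1)
    out.append(cv2.resize(g,(400,int(g.shape[0]*400/g.shape[1]))))
H=max(o.shape[0] for o in out)
cv2.imwrite('pics/m.png',np.hstack([np.vstack([o,np.zeros((H-o.shape[0],400,3),np.uint8)]) for o in out]))
E
python3 m.py
```

```text
((545.0271606445312, 145.1447296142578), (29.998319625854492, 19.000057220458984), 88.4129638671875) 63.0
yaw deg -1.5870229 [545.02716064 145.14472961]
[[0.5436424  0.09516391 0.        ]
 [0.56654273 0.19956973 0.107     ]
 [0.50765621 0.09616094 0.085     ]]
```

View pics/m.png

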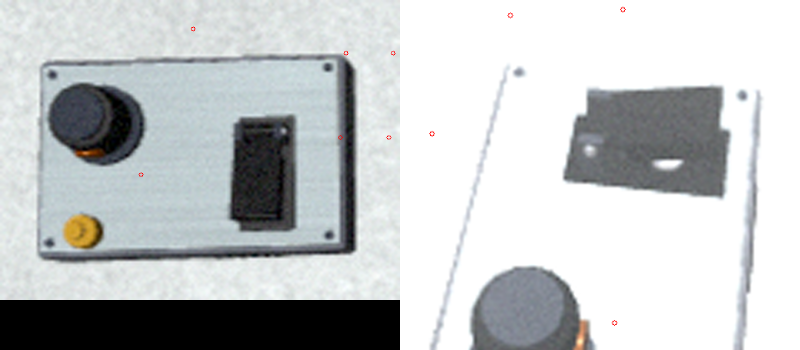

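The box's colour mask failed, but the crop shows the top face's corners clearly, at about (41,63), (341,57), (346,247) and (40,254). I'll refine them with a smoothed chroma mask.

```bash
python3 - <<'E'
s=open('m.py').read()
a=s.index("sub=im"); b=s.index("W=np")
s=s[:a]+'''man=np.array([[41,63],[341,57],[346,247],[40,254]])/2.857+[x0,y0]-.5
M=np.array([onz(c,p,.055)[:2] for p in man])*1000; print("man",M.round(1).tolist(),M.mean(0))
sub=cv2.GaussianBlur(im[y0:y1,x0:x1].astype(np.float32),(0,0),.8)
d=sub[:,:,2]-sub[:,:,0]; bg=np.median(d[-8:]); fg=np.median(d[40:60,60:70]); print(bg,fg,sub[50,65],sub[-5,65])
m=((d>(bg+fg)/2)&(sub.sum(2)>.75*sub[50,65].sum())).astype(np.uint8)
m=cv2.morphologyEx(m,cv2.MORPH_OPEN,np.ones((3,3)))
cs=max(cv2.findContours(m,0,1)[0],key=cv2.contourArea).reshape(-1,2)+[x0,y0]
h=cv2.convexHull(cs).reshape(-1,2)
'''+s[b:]
s=s.replace(".astype(float)*1.8",".astype(float)*1.2").replace("pics/m.png","pics/m2.png")
open('m.py','w').write(s)
E
python3 m.py
```

```text
man [[558.1, 312.8], [556.7, 117.1], [431.9, 114.9], [433.2, 311.0]] [494.99597074 213.94282296]
2.585064 9.098427 [103.887344 111.35213  113.35227 ] [127.059364 129.74307  130.70337 ]
((495.3333740234375, 215.912109375), (193.56300354003906, 124.51902770996094), 89.94893646240234) 5555.5
yaw deg -0.051056676 [495.33337402 215.91210938]
[[0.49528882 0.16591213 0.        ]
 [0.51538238 0.27089426 0.107     ]
 [0.45928883 0.16594421 0.085     ]]
```

View pics/m2.png

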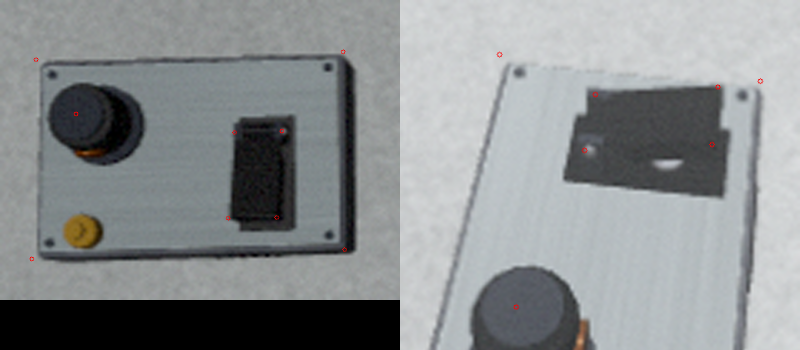

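```bash
cat > t.py <<'E'
from h import *
import sys
C=np.array([.4945,.214,0]); Y=np.radians(-.4); Rb=R.from_euler('z',Y)
Rt=R.from_matrix(Rb.as_matrix()@np.array([[0,1,0],[1,0,0],[0,0,-1.]]))  # tool x = box y
def tell():
    s=arm.read_state(); p=s["tool_pos"]; q=R.from_quat(s["orientation"])
    print("t",round(s["clock"],2),"box-frame TCP",(Rb.inv().apply(p-C)*1000).round(1),"F",Rb.inv().apply(s["wrist_force"]).round(1),"w",round(s["grip_width"]*1000,1))
    return p,q
p,q=tell()
for a in sys.argv[1:]:
    P=C+Rb.apply(np.array([float(v) for v in a.split(',')])/1000)
    print(a,"shift",(q.inv().apply(P-p)*1000).round(1),"rot",(q.inv()*Rt).as_rotvec().round(3))
E
python3 t.py=0 2>/dev/null; python3 t.py -- 2>/dev/null | head -1; python3 - <<'E'
import sys; sys.argv=['t','-36,-50,160','-36,-50,67']; exec(open('t.py').read())
E
```

```text
t 0.3 box-frame TCP [-355.9  340.8  231. ] F [-0.8 -0.2 -0.2] w 85.6
t 0.3 box-frame TCP [-355.9  340.8  231. ] F [-0.8 -0.2 -0.2] w 85.6
-36,-50,160 shift [-303.2  403.9   71.1] rot [-0.     0.001 -0.241]
-36,-50,67 shift [-303.2  403.9  164.1] rot [-0.     0.001 -0.241]
```

{"method": "move_arm", "body": {"steps": [[[1,-25,33,0,0,0,-0.02],[1,-50,67,0,0,0,-0.05],[1,-76,101,0,0,0,-0.08],[1,-101,135,0,0,0,-0.1],[1,-126,168,10,0,0,-0.13],[1,-152,202,20,0,0,-0.16],[1,-177,236,30,0,0,-0.19],[1,-202,270,40,0,0,-0.22],[1,-228,303,50,0,0,-0.241],[1,-253,337,60,0,0,-0.241],[1,-278,370,70,0,0,-0.241],[1,-303,404,71,0,0,-0.241]]]}}

```text
clock: 1.3
tool_pos: [0.4499, 0.1727, 0.1598]
orientation: [0.71, 0.705, -0.001, -0.0]
wrist_force: [0.6, 1.3, 0.3]
grip_width: 0.0856
```

```bash
python3 t.py " -36,-50,160" " -36,-50,67"; python3 -c "
from h import *
c=shot('side','a1.png'); g=c['color'][180:384,150:350,::-1]
d=shot('wrist')['color'][:,:,::-1]
cv2.imwrite('pics/a.png',np.hstack([cv2.resize(g,(388,384)),cv2.resize(d,(412,384))]))"
```

```text
t 1.3 box-frame TCP [-44.4 -41.6 159.8] F [0.6 1.3 0.3] w 85.6
 -36,-50,160 shift [-8.4  8.4 -0.2] rot [-0.002  0.001  0.   ]
 -36,-50,67 shift [-8.4  8.5 92.8] rot [-0.002  0.001  0.   ]
```

View pics/a.png

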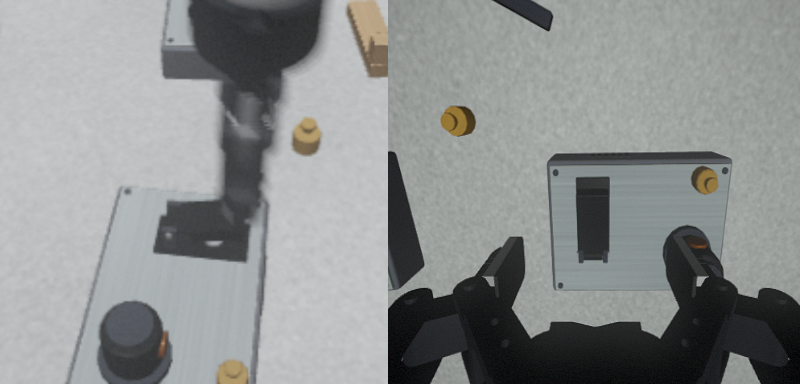

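The side view shows the gripper above the guard. In the wrist view the guard (592,220) lies between the fingers, slightly off centre as measured. Descending.

{"method": "move_arm", "body": {"steps": [[[1,-8.4,8.4,0,0,0,0],[1,-8.4,8.4,20,0,0,0],[1,-8.4,8.4,45,0,0,0],[1,-8.4,8.4,70,0,0,0],[1,-8.4,8.4,85,0,0,0],[1,-8.4,8.4,92,0,0,0],[1,-8.4,8.4,92,0,0,0],[1,-8.4,8.4,92,0,0,0]]], "newtons": 20}}

```text
clock: 2.07
tool_pos: [0.4616, 0.1618, 0.0693]
orientation: [0.712, 0.703, -0.0, 0.001]
wrist_force: [-0.2, 0.1, -0.3]
grip_width: 0.0855
```

```bash
python3 t.py; python3 -c "
from h import *
c=shot('side'); g=c['color'][180:330,150:350,::-1]
d=shot('wrist')['color'][:,:,::-1]
cv2.imwrite('pics/b.png',np.hstack([cv2.resize(g,(400,300)),cv2.resize(d,(400,300))]))"
```

```text
t 2.07 box-frame TCP [-32.5 -52.4  69.3] F [-0.2  0.1 -0.3] w 85.5
```

View pics/b.png

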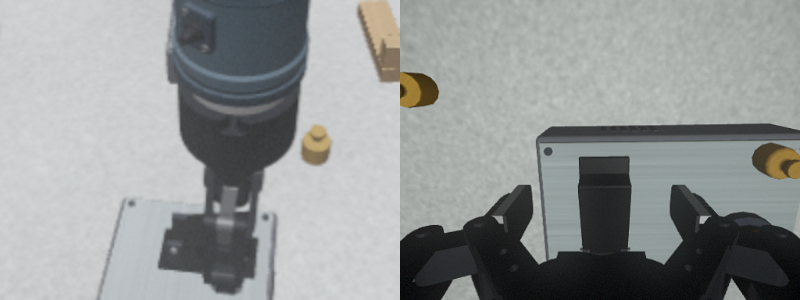

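The fingers straddle the guard (wrist view: guard centre about 605, finger midpoint about 602). I'll apply a small correction and then close.

{"method": "move_arm", "body": {"steps": [[[1,2,-3.5,1,0,0,0],[1,2,-3.5,1,0,0,0],[0.2,2,-3.5,1,0,0,0],[-0.2,2,-3.5,1,0,0,0],[-0.5,2,-3.5,1,0,0,0],[-0.6,2,-3.5,1,0,0,0],[-0.6,2,-3.5,1,0,0,0],[-0.6,2,-3.5,1,0,0,0],[-0.6,2,-3.5,1,0,0,0],[-0.6,2,-3.5,1,0,0,0]]], "newtons": 20}}

```text
clock: 3.0
tool_pos: [0.4591, 0.1639, 0.0692]
orientation: [0.712, 0.703, 0.001, 0.002]
wrist_force: [-0.3, -0.2, 3.1]
grip_width: 0.0298
```

```bash
python3 t.py "-36,-50,68"
```

```text
t 3.0 box-frame TCP [-35.  -50.4  69.2] F [-0.3 -0.2  3.1] w 29.8
-36,-50,68 shift [ 0.4 -1.   1.2] rot [ 0.003  0.002 -0.006]
```

Gripped at 29.8 mm, which matches the guard's width. I'll now swing it along its arc, first half first.

{"method": "move_arm", "body": {"steps": [[[-0.6,0,0.9,-3.7,0,0,0],[-0.6,0,2.1,-7.4,0,0,0],[-0.6,0,3.7,-11,0,0,0],[-0.6,0,5.6,-14.5,0,0,0],[-0.6,0,7.7,-17.8,0,0,0],[-0.6,0,10.1,-20.8,0,0,0],[-0.6,0,12.8,-23.7,0,0,0],[-0.6,0,15.7,-26.3,0,0,0],[-0.6,0,18.8,-28.6,0,0,0],[-0.6,0,22.1,-30.7,0,0,0],[-0.6,0,25.5,-32.5,0,0,0],[-0.6,0,29.1,-34.1,0,0,0]]]}}

```text
clock: 4.0
tool_pos: [0.488, 0.1637, 0.1036]
orientation: [0.712, 0.703, 0.0, 0.001]
wrist_force: [-3.7, 1.8, -3.1]
grip_width: 0.0292
```

```bash
python3 t.py "32.3,-50,100.3" "-5.9,-50,103.3"; python3 -c "
from h import *
c=shot('side'); g=c['color'][180:330,150:350,::-1]
d=shot('wrist')['color'][:,:,::-1]
cv2.imwrite('pics/c.png',np.hstack([cv2.resize(g,(400,300)),cv2.resize(d,(400,300))]))"
```

```text
t 4.0 box-frame TCP [ -6.2 -50.3 103.6] F [-3.7  1.8 -3.1] w 29.2
32.3,-50,100.3 shift [ 0.5 38.4  3.4] rot [ 0.002  0.001 -0.006]
-5.9,-50,103.3 shift [0.3 0.2 0.3] rot [ 0.002  0.001 -0.006]
```

View pics/c.png

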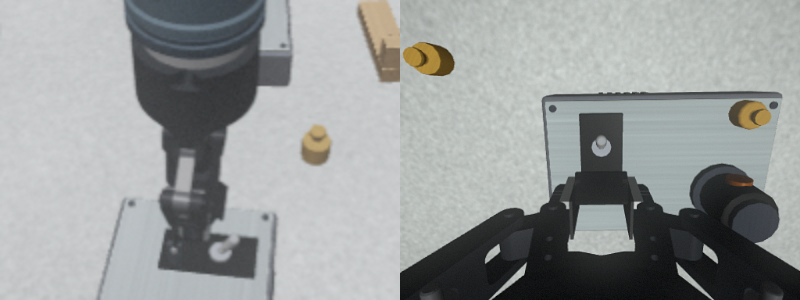

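The guard is rising in the grip. The toggle (side view 228,245; wrist view 601,143) is exposed and still leaning to the front. Now the second half of the swing.

{"method": "move_arm", "body": {"steps": [[[-0.6,0,3.7,-1.1,0,0,0],[-0.6,0,7.5,-2,0,0,0],[-0.6,0,11.4,-2.5,0,0,0],[-0.6,0,15.3,-2.8,0,0,0],[-0.6,0,19.2,-2.7,0,0,0],[-0.6,0,23.1,-2.2,0,0,0],[-0.6,0,26.9,-1.1,0,0,0],[-0.6,0,30.6,-0.4,0,0,0],[-0.6,0,34.5,1.2,0,0,0],[-0.6,0,38,3,0,0,0],[-0.6,0,38,3,0,0,0],[-0.6,0,38,3,0,0,0]]]}}

```text
clock: 5.1
tool_pos: [0.5286, 0.1636, 0.102]
orientation: [0.712, 0.702, 0.003, 0.003]
wrist_force: [0.1, 5.4, 4.8]
grip_width: 0.0295
```

```bash
python3 t.py; python3 -c "
from h import *
c=shot('side'); g=c['color'][180:330,150:350,::-1]
d=shot('wrist')['color'][:,:,::-1]
cv2.imwrite('pics/d.png',np.hstack([cv2.resize(g,(400,300)),cv2.resize(d,(400,300))]))"
```

```text
t 5.1 box-frame TCP [ 34.5 -50.2 102. ] F [0.1 5.4 4.8] w 29.5
```

View pics/d.png

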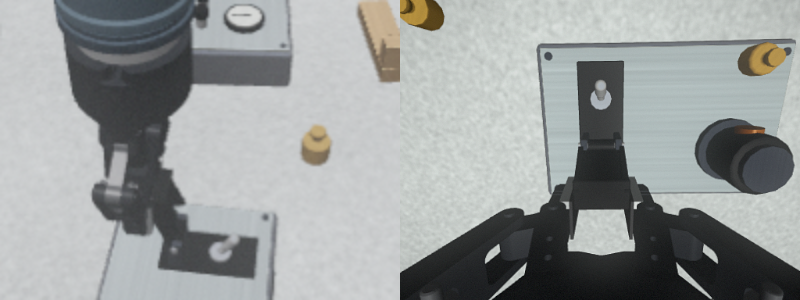

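The guard is tipped back past upright, at the end of its travel. I'll release it and lift clear.

{"method": "move_arm", "body": {"steps": [[[-0.4,0,0,0,0,0,0],[-0.1,0,0,0,0,0,0],[0.2,0,0,0,0,0,0],[0.3,0,0,0,0,0,0],[0.3,0,0,-10,0,0,0],[0.3,0,0,-30,0,0,0],[0.3,0,0,-55,0,0,0],[0.3,0,0,-75,0,0,0],[0.3,0,0,-75,0,0,0],[0.3,0,0,-75,0,0,0]]]}}

```text
clock: 6.03
tool_pos: [0.529, 0.1635, 0.1791]
orientation: [0.712, 0.702, 0.004, 0.004]
wrist_force: [-0.7, -0.3, 0.3]
grip_width: 0.0553
```

```bash
python3 t.py "-57,-50,175" "-57,-50,72" ; python3 -c "
from h import *
c=shot('side'); g=c['color'][180:330,150:350,::-1]
d=shot('wrist')['color'][:,:,::-1]
cv2.imwrite('pics/e.png',np.hstack([cv2.resize(g,(400,300)),cv2.resize(d,(400,300))]))"
```

```text
t 6.03 box-frame TCP [ 34.9 -50.2 179.1] F [-0.7 -0.3  0.3] w 55.3
-57,-50,175 shift [ -0.3 -91.9   3. ] rot [ 0.012  0.    -0.006]
-57,-50,72 shift [ -0.3 -93.1 106. ] rot [ 0.012  0.    -0.006]
```

View pics/e.png

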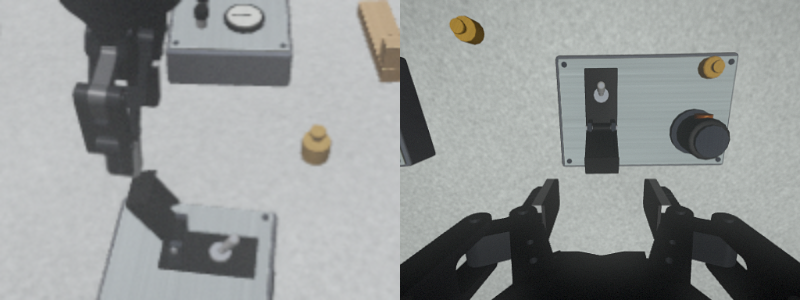

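The guard stays open on its own, tipped back (side view 155,205), with the toggle still off (side view 228,245). Next I'll move in front of the toggle with the fingers shut.

{"method": "move_arm", "body": {"steps": [[[-1,0,-20,0,0.012,0,-0.006],[-1,0,-50,0,0.012,0,-0.006],[-1,0,-80,0,0.012,0,-0.006],[-1,0,-95,0,0.012,0,-0.006],[-1,0,-95,0,0.012,0,-0.006],[-1,0,-95,20,0.012,0,-0.006],[-1,0,-95,45,0.012,0,-0.006],[-1,0,-95,70,0.012,0,-0.006],[-1,0,-95,88,0.012,0,-0.006],[-1,0,-95,98,0.012,0,-0.006],[-1,0,-95,104,0.012,0,-0.006],[-1,0,-95,104,0.012,0,-0.006]]]}}

```text
clock: 7.13
tool_pos: [0.4326, 0.1644, 0.0706]
orientation: [0.71, 0.704, -0.003, -0.002]
wrist_force: [0.2, -0.6, 1.1]
grip_width: 0.0002
```

```bash
python3 t.py "-57,-50,72" "-30,-50,72" ; python3 -c "
from h import *
c=shot('side'); g=c['color'][180:330,150:350,::-1]
d=shot('wrist')['color'][:,:,::-1]
cv2.imwrite('pics/f.png',np.hstack([cv2.resize(g,(400,300)),cv2.resize(d,(400,300))]))"
```

```text
t 7.13 box-frame TCP [-61.5 -50.1  70.6] F [ 0.2 -0.6  1.1] w 0.2
-57,-50,72 shift [ 0.1  4.5 -1.4] rot [-0.008  0.001 -0.001]
-30,-50,72 shift [ 0.1 31.5 -1.6] rot [-0.008  0.001 -0.001]
```

View pics/f.png

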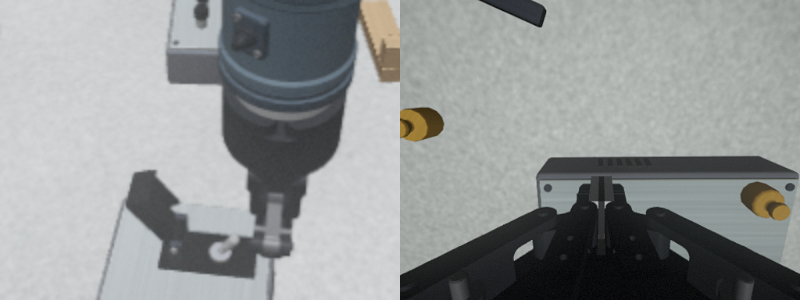

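The shut fingers (side view 272,225) are just in front of the toggle (228,245), and the gripper's body is clear of the open guard. Pushing the toggle.

{"method": "move_arm", "body": {"steps": [[[-1,0,4,-1.5,0,0,0],[-1,0,8,-1.5,0,0,0],[-1,0,12,-1.5,0,0,0],[-1,0,16,-1.5,0,0,0],[-1,0,19,-1.5,0,0,0],[-1,0,22,-1.5,0,0,0],[-1,0,25,-1.5,0,0,0],[-1,0,28,-1.5,0,0,0],[-1,0,30,-1.5,0,0,0],[-1,0,30,-1.5,0,0,0]]]}}

```text
clock: 8.07
tool_pos: [0.4644, 0.1644, 0.0737]
orientation: [0.71, 0.704, -0.002, -0.001]
wrist_force: [-1.7, 0.5, 0.9]
grip_width: -0.0
```

```bash
python3 t.py "-30,-50,72"
```

```text
t 8.07 box-frame TCP [-29.7 -49.8  73.7] F [-1.7  0.4  0.9] w -0.0
-30,-50,72 shift [-0.2 -0.2  1.7] rot [-0.004  0.001 -0.   ]
```

{"method": "move_arm", "body": {"steps": [[[-1,0,1,1.5,0,0,0],[-1,0,2,1.5,0,0,0],[-1,0,3,1.5,0,0,0],[-1,0,3,1.5,0,0,0]]]}}

```text
clock: 8.4
tool_pos: [0.466, 0.1644, 0.0723]
orientation: [0.71, 0.705, -0.003, -0.002]
wrist_force: [-8.6, -0.7, 9.6]
grip_width: -0.0001
```

```bash
python3 t.py
```

```text
t 8.4 box-frame TCP [-28.2 -49.8  72.3] F [-8.6 -0.8  9.6] w -0.1
```

The force rose to 8.6 N, so the toggle is at its stop. Backing off, lifting, and going over and behind the guard.

{"method": "move_arm", "body": {"steps": [[[-1,0,-4,-1,0,0,0],[-1,0,-10,-4,0,0,0],[-1,0,-10,-30,0,0,0],[-1,0,-10,-60,0,0,0],[-1,0,-10,-90,0,0,0],[-1,0,-8,-105,0,0,0],[-1,0,25,-105,0,0,0],[-1,0,55,-105,0,0,0],[-1,0,85,-105,0,0,0],[-1,0,110,-105,0,0,0],[-1,0,115,-105,0,0,0],[-1,0,115,-105,0,0,0]]]}}

```text
clock: 9.4
tool_pos: [0.5828, 0.1633, 0.1761]
orientation: [0.71, 0.704, -0.003, -0.002]
wrist_force: [-0.4, -0.2, 0.1]
grip_width: -0.0001
```

```bash
python3 t.py "85,-50,112"; python3 -c "
from h import *
c=shot('side'); g=c['color'][180:330,150:350,::-1]
d=shot('wrist')['color'][:,:,::-1]
cv2.imwrite('pics/g.png',np.hstack([cv2.resize(g,(400,300)),cv2.resize(d,(400,300))]))"
```

```text
t 9.4 box-frame TCP [ 88.6 -50.1 176.1] F [-0.4 -0.2  0.1] w -0.1
85,-50,112 shift [ 0.1 -3.2 64.1] rot [-0.007  0.001 -0.001]
```

View pics/g.png

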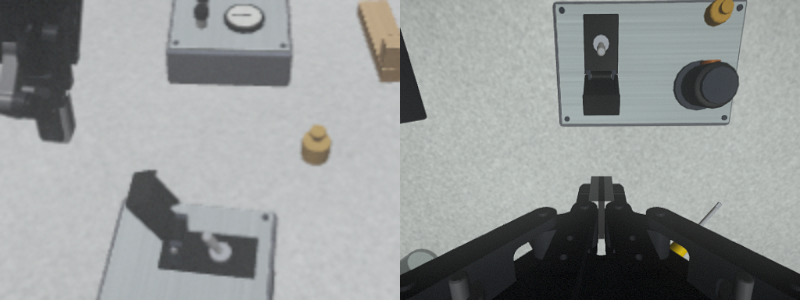

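The toggle now leans back towards the hinge (side view 212,245; wrist view 601,45), and the guard is still open. I'll go down behind the guard and push it forward.

{"method": "move_arm", "body": {"steps": [[[-1,0,-3,20,0,0,0],[-1,0,-3,45,0,0,0],[-1,0,-3,60,0,0,0],[-1,0,-3,64,0,0,0],[-1,0,-15,64,0,0,0],[-1,0,-27,64,0,0,0],[-1,0,-36,64,0,0,0],[-1,0,-42,64,0,0,0],[-1,0,-48,64,0,0,0],[-1,0,-54,64,0,0,0],[-1,0,-60,64,0,0,0],[-1,0,-64,64,0,0,0]]]}}

```text
clock: 10.5
tool_pos: [0.5155, 0.1641, 0.1126]
orientation: [0.71, 0.705, -0.003, -0.003]
wrist_force: [-0.3, -0.4, 0.4]
grip_width: 0.0001
```

```bash
python3 t.py; python3 -c "
from h import *
c=shot('side'); g=c['color'][180:330,150:350,::-1]
d=shot('wrist')['color'][:,:,::-1]
cv2.imwrite('pics/i.png',np.hstack([cv2.resize(g,(400,300)),cv2.resize(d,(400,300))]))"
```

```text
t 10.5 box-frame TCP [ 21.3 -49.7 112.6] F [-0.3 -0.4  0.4] w 0.1
```

View pics/i.png

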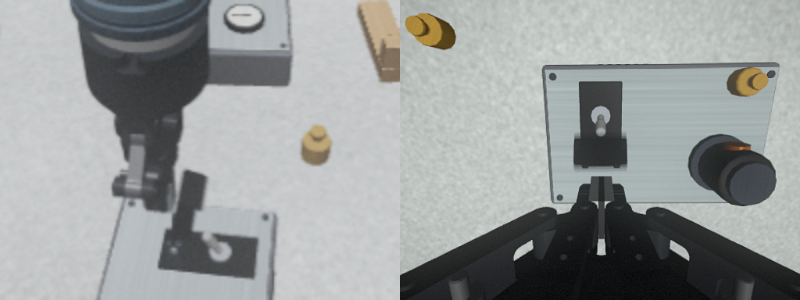

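The guard (side view 190,200) is upright and ahead of the finger, and seems to have started falling (it is blurred in the wrist view). I'll push a little further and then back away and up.

{"method": "move_arm", "body": {"steps": [[[-1,0,-4,0,0,0,0],[-1,0,-8,0,0,0,0],[-1,0,-10,0,0,0,0],[-1,0,-10,0,0,0,0],[-1,0,-10,0,0,0,0],[-1,0,10,-10,0,0,0],[-1,0,45,-30,0,0,0],[-1,0,80,-60,0,0,0],[-1,0,110,-90,0,0,0],[-1,0,120,-100,0,0,0],[-1,0,120,-100,0,0,0],[-1,0,120,-100,0,0,0]]]}}

```text
clock: 11.6
tool_pos: [0.6368, 0.1632, 0.2113]
orientation: [0.71, 0.705, -0.003, -0.003]
wrist_force: [0.1, 0.8, -0.6]
grip_width: -0.0001
```

```bash
python3 t.py; python3 -c "
from h import *
c=shot('side'); g=c['color'][130:384,150:350,::-1]
d=shot('top')['color'][130:250,50:400,::-1]
a=cv2.resize(g,(400,508)); b=cv2.resize(d,(400,137)); b2=cv2.resize(shot('wrist')['color'][:,:,::-1],(400,300))
cv2.imwrite('pics/j.png',np.hstack([a,np.vstack([b,b2,np.zeros((71,400,3),np.uint8)])]))"
```

```text
t 11.6 box-frame TCP [142.7 -49.8 211.3] F [ 0.1  0.8 -0.6] w -0.1
```

The picture limit is reached, so I'll check numerically against the first side image, where both guards were shut.

```bash
python3 - <<'E'
from h import *
a=cv2.imread('pics/side0.png').astype(int); b=shot('side','end.png')["color"][:,:,::-1].astype(int)
d=np.abs(a-b).sum(2)
for n,(x0,y0,x1,y1) in dict(guard=(225,280,285,322),above=(205,255,245,290),lamp=(198,335,242,380),spare=(250,140,295,170),bare=(215,322,280,335)).items():
    r=d[y0:y1,x0:x1]; print(n,"mean",r.mean().round(1),"changed px",(r>90).sum(),"of",r.size,"mean bgr",a[y0:y1,x0:x1].mean((0,1)).round(),b[y0:y1,x0:x1].mean((0,1)).round())
ys,xs=np.where(d[280:322,225:285]>90); print(list(zip(xs+225,ys+280))[:30])
print(arm.read_state()["joint_velocities"].round(3))
E
```

```text
guard mean 27.1 changed px 0 of 2520 mean bgr [108. 106. 103.] [117. 115. 112.]
above mean 35.6 changed px 0 of 1400 mean bgr [169. 168. 165.] [181. 180. 177.]
lamp mean 26.0 changed px 0 of 1980 mean bgr [99. 96. 94.] [108. 105. 102.]
spare mean 29.8 changed px 0 of 1350 mean bgr [126. 124. 122.] [136. 134. 131.]
bare mean 35.3 changed px 0 of 845 mean bgr [161. 158. 152.] [173. 170. 164.]
[]
[-0.002 -0.004 -0.011 -0.     0.001 -0.002]
```

```bash
python3 -c "
from workcell import arm
print(arm.finish_job())"
```

```text
the job is handed in; nothing more can be done
None
```

I carried out the switching sequence on the lamp supply and handed the job in at about 12 s on the robot's clock. The checks I could make agree, but I could not confirm that the lamp is lit.

**What I did:** I pinched the lamp supply's guard and swung it fully back, where it stayed open by itself. I then pushed the toggle over to its stop, where the wrist read 8.6 N along the push. Last, I pushed the guard forward from behind, and it dropped shut.

**Last checks:**
- **Toggle:** after the push, the side and wrist pictures showed it leaning towards the hinge. With the guard shut it can't be seen properly, so I did not check it again.
- **Guards:** I compared the final side image numerically with the first one, because the 12-picture viewing limit was used up. Both the lamp supply's guard and the other box's guard look as they did when shut, apart from an even brightening of the whole scene.
- **Lamp:** its housing showed no change beyond that same brightening, so the image does not show whether it is lit.
- **Robot:** it ended clear of both boxes, with about 1 N at the wrist.

**What went wrong:** my first colour mask for the box failed, so I took its corners by eye from the top view. A refined mask agreed with them to about 2 mm.

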